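# Put the rasp and the valve core tool back in each other's place

## Robot

A 6-joint arm with a two-finger parallel gripper is mounted at the origin on the work surface. World frame = base frame: x ahead of the robot, y to its left, z up, the work surface at z = 0. Lengths are in mm, angles in rad, forces in N, time in s.
With the tool pointing down it reaches from about 275 to 750 mm from the base axis. Payload 10.2 kg.
Tool frame: the origin (TCP) lies at the very end of the fingers, on their centre line; the grasp point (between the pads) lies 19 mm behind it; z points along the fingers, y is the line along which they close (so a half turn about z gives the same grasp; the last joint's range is limited). The gripper opens to 88 mm and grips with 3 to 60 N. Pads are 18 mm wide; open, the fingers measure 123 mm over their backs; the gripper's body (75 mm by 187 mm) begins 45 mm behind the grasp point.
Start: joints at [1.023, 0.313, 1.498, -0, 1.331, -0.223], TCP at [167.55, 497.552, 238.72] pointing down, gripper open.
Joint ranges: [-2.94, 2.94], [-0.97, 2.17], [0.19, 2.56], [-1.23, 4.37], [0.02, 3.11], [-2.88, 2.88]. Speed limits (rad/s): [2.39, 2.39, 3.01, 3.14, 3.14, 3.14].

## Interface

Orientations are given as a unit quaternion [x, y, z, w].
In Python, from cell import manip gives the robot as it stands.
- The arm moves only by the tool apply_moves, never from a script. Its argument "commands" is a list of rows, each an object of numbers: "tx", "ty", "tz": the shift along the tool's x, y, z in m; "wx", "wy", "wz": the turn, a rotation vector about the tool's x, y, z in rad. A call has 1 to 10 rows; each row shifts and turns the commanded pose from where the row before left it, along the tool's axes as they then stand; what a row does not reach is not made up. A row lasts 1/10 s, in which the tool goes at most 50 mm and 8.59 degrees, less where a joint would pass 70% of its speed; a pose out of reach is approached as far as the arm can. A call is refused whole if a number of a shift passes 0.05 or a number of a turn 0.15, either way. A call with a gripper value outside its range is refused whole. "grip" is the opening, from -1 (shut) to 1 (fully open), set as the call begins (left out, the last holds). The fingers move at their own pace and stop on an object; the grip force is fixed at half the most. Time passes only in rows, so rows that do not move let the fingers close. It gives the time, the measured TCP pose, the force, the opening and the grip force at its end, in the units of the state.
- manip.state(): the state, without advancing time (a new reading comes with each control period).
- manip.read_camera(name): name is "scene" or "side" or "wrist"; returns the picture (420x560x3 uint8, red, green, blue); there is no depth.
- manip.calibration(name): a dict with "intrinsics" (3x3 intrinsics, pixels), "position" and "rotation" of the camera in the world. Camera axes: x right, y down, z forward; pixel columns grow to the right and rows downward; lengths in mm; the calibration is good to about 2 mm. A picture is of the moment at which its call begins: read the wrist's pose just before it. calibration takes no time and is no camera call; for the wrist camera it gives the pose at the moment of the call.
- manip.close_job(): hands the job in; it is judged then, once.
The state is a dict: "time": time; "joint_positions": joint angles; "dq": joint speeds; "tau": joint torques, N m; "tcp_pos": TCP position; "tcp_rot": TCP orientation; "ft_force": force on the tool from outside, world axes, zero at the start; "ft_torque": the same for the moment, N m; "finger_gap": opening from 0.0 (shut) to 1.0 (fully open); "grasp_force": force on a finger pad.
Only numpy, scipy, OpenCV 4.12 (cv2) and the standard library are available. Lean on these libraries where they do the work, as an engineer would, in place of code of your own. Each camera call takes 0.05 s, during which the arm holds its last target. There are 200 camera calls.

## Task

The valve core tool has been shut in the slide-lid patch box and the rasp left lying in the open tool rest: swap them, so that the rasp lies flat in the channel of the box and the valve core tool lies flat in the channel of the rest. Slide the lid out along its grooves until it comes free and leave it lying flat on the bare tiles, rib up; each channel takes only one tool, so park one on the tiles meanwhile. Set things down rather than dropping them, and do not shift the jar, the inflator or the two tire levers.

Things in the scene. Friction and masses are not known exactly. Their poses are not given: they have to be found in the camera images.
- patch_box: Plywood slide-lid box, fixed. Outside 148 (x) x 110 (y) x 46 (z) mm; origin at the centre of its underside. Walls along x are 10 mm thick, each with a groove: ledge at height 34, groove 8 mm high and 6 mm deep, 4 mm lip above. The lid plate has 3 mm play up and down, 2 mm either side. It slides out only towards the box's own -x.
- box_exit (a point): Middle of the top edge of the box's low end wall (height 34 mm, 6 mm thick, 71 mm from the box's centre towards its -x), over which the lid comes out. The opposite (+x) end wall is full height.
- box_floor (a point): Centre of the box's inner floor, 6 mm up; inside 136 (x) x 90 (y) mm. Four blocks 18 mm high fill the corners (|x| 34 to 68, |y| 17 to 45 mm), leaving a 34 mm wide channel along x where just one tool lies on the floor, and, between the blocks (|x| under 34), the whole 90 mm width free for fingers.
- tool_rest: Open plywood tool rest, fixed: base 136 (x) x 90 (y) x 6 mm, with four blocks 18 mm high on it (|x| 34 to 68, |y| 17 to 45 mm) and no walls: a 34 mm wide channel along its own x, open at the ends, with a 68 mm gap between the blocks for fingers. Room for one tool. Origin at the centre of its underside; channel floor 6 mm above it.
- lid_rib (a point): Centre of the grip rib of the loose lid (about 90 g), rib 12 (x) x 50 (y) x 24 mm high. Plate 141 (x) x 98 (y) x 5 mm, its centre 25 mm from the rib towards the lid's +x; its underside 17 mm below this point. Axes as the box's at the start, when it rests in the grooves, shut or up to 20 mm open; it is free 141 mm from shut.
- valve_mid (a point): Grip centre, half-way up, of the chrome valve core tool (about 70 g, loose), at the start flat in the box's channel, hidden by the lid. Along its own x it reaches from -38 to +50 mm: square grip 14 x 14 mm from -38 to +22, then a thin round shaft (7 to 10 mm). The point is 7 mm above its underside.
- rasp_mid (a point): Centre of the loose blue-painted metal rasp (about 120 g), a flat toothed bar, at the start lying in the rest's channel. Along its own x it reaches from -48 to +48 mm: handle 24 mm wide, 14 mm high from -48 to -14, then a blade 20 mm wide, 12 mm high. The point is 6 mm above its underside.
- jar_mid (a point): Bystander: centre of a glass jar with a twist cap, 62 mm across, 80 mm high, upright, loose.
- inflator_mid (a point): Bystander: centre of the black plastic inflator with a toggle on top, 55 (x) x 150 (y) x 60 mm high, 70 with the toggle; a nozzle adds 14 mm at its +y end. Loose.
- lever_a_mid (a point): Bystander: centre of a purple tire lever lying flat, 7 to 9 mm high, 16 mm wide, from -51 to +57 mm along its own x axis. Loose.
- lever_b_mid (a point): Bystander: the second purple tire lever, the same as the first.
Things that resemble listed ones, but are neither listed nor needed, are in the scene too. Leave any pink or red look-alike of the part that bears lid_rib alone.

How it is judged (in metres and radians):
On the way, in this order (a step that is already met when the one before it is completed fails the run):
1. the lid is sliding along its grooves, more than half of its length out and still level between the tracks (x of lid_rib in the frame of patch_box below -0.105 m and y of lid_rib in the frame of patch_box between -0.012 and 0.012 m and z of lid_rib in the frame of patch_box between 0.04 and 0.062 m), for 0.1 s.
2. the lid is clear of the box and the valve core tool has been lifted out of the box (horizontal distance between valve_mid and patch_box above 0.1 m and (horizontal distance between lid_rib and patch_box above 0.15 m or height (world z) of lid_rib below 0.03 m)), for 0.2 s.
At the end, for the whole second after the job is handed in: Rasp flat in the box's channel, valve core tool flat in the rest's (each within 30 mm along and 12 mm across of the middle, 0.25 rad of the channel either way round, on the floor within 5 mm); lid flat on the tiles, rib up (within 5 mm, 0.08 rad); all three at rest (x of rasp_mid in the frame of patch_box between -0.03 and 0.03 m and y of rasp_mid in the frame of patch_box between -0.012 and 0.012 m and z of rasp_mid in the frame of patch_box below 0.017 m and angle between the x axis of rasp_mid and the x axis of patch_box, either way round below 0.25 rad and x of valve_mid in the frame of tool_rest between -0.03 and 0.03 m and y of valve_mid in the frame of tool_rest between -0.012 and 0.012 m and z of valve_mid in the frame of tool_rest below 0.018 m and angle between the x axis of valve_mid and the x axis of tool_rest, either way round below 0.25 rad and height (world z) of lid_rib below 0.022 m and angle between lid_rib's own z axis and vertical below 0.08 rad and linear speed of each of lid, rasp, valve_tool below 0.02 m/s); the robot touches nothing.
It fails at once if the jar or the inflator is shifted by more than 20 mm (distance of any of jar_mid, inflator_mid from where it was at the start of the episode above 0.02 m).
It fails at once if a tire lever is shifted by more than 20 mm (distance of any of lever_a_mid, lever_b_mid from where it was at the start of the episode above 0.02 m).
It fails at once if the lid is dropped (falls free faster than 0.7 m/s, about 25 mm) (linear speed of lid above 0.7 m/s and contact force between the fingers and lid below 0.05 N).
It fails at once if the rasp is dropped (falls free faster than 0.7 m/s, about 25 mm) (linear speed of rasp above 0.7 m/s and contact force between the fingers and rasp below 0.05 N).
It fails at once if the valve core tool is dropped (falls free faster than 0.7 m/s, about 25 mm) (linear speed of valve_tool above 0.7 m/s and contact force between the fingers and valve_tool below 0.05 N).
It also fails if it takes over 67 s, if anything falls off the work surface, if the arm or the gripper's body presses on something with over 40 N, if the wrist force passes 120 N, or if a joint passes its speed limit or range.

## Working session

There is one attempt and no reset: what is moved stays moved. The work goes in short steps, Python scripts to look and compute and a tool call to move; the robot and the scene stay as the last step left them, time stands still between calls to the robot, and variables do not carry over. Pictures are saved under pics/ and viewed, at most 11 in all, crops included, and the job is handed in when it is done.

Besides the shell and the picture viewer there is one more tool, called in YAML: its name, and indented under it one key for each argument. apply_moves: Moves the arm, as the interface text tells. Its arguments: {"type":"object","properties":{"commands":{"type":"array","items":{"type":"object","properties":{"tx":{"type":"number"},"ty":{"type":"number"},"tz":{"type":"number"},"wx":{"type":"number"},"wy":{"type":"number"},"wz":{"type":"number"}}}},"grip":{"type":"number"}},"required":["commands"]}

```bash
ls; mkdir -p pics; cat > h.py <<'E'
import numpy as np, cv2
from cell import manip
def snap(n,f):
    c=manip.calibration(n); im=manip.read_camera(n); im=np.array(im)
    cv2.imwrite(f'pics/{f}.png',im[:,:,::-1]); np.savez(f'pics/{f}.npz',im=im,K=c['intrinsics'],p=c['position'],R=c['rotation'])
    return im,c
def load(f):
    d=np.load(f'pics/{f}.npz'); return d['im'],dict(intrinsics=d['K'],position=d['p'],rotation=d['R'])
def ray(c,u,v,z):
    d=np.array(c['rotation'])@np.linalg.inv(np.array(c['intrinsics']))@np.array([u,v,1.]); p=np.array(c['position'])
    return p+d*(z-p[2])/d[2]
def proj(c,X):
    q=np.array(c['intrinsics'])@(np.array(c['rotation']).T@(np.array(X,float)-np.array(c['position']))); return q[:2]/q[2]
E
python3 - <<'E'
from h import *
a,c=snap('scene','s0'); b,d=snap('side','d0')
print(c,d,manip.state())
E
```

```text
pics
{'intrinsics': array([[411.49887436,   0.        , 277.39268595],
       [  0.        , 411.49887436, 209.86938399],
       [  0.        ,   0.        ,   1.        ]]), 'position': array([1320.01189629, -157.92677074,  659.91046297]), 'rotation': array([ 0.68348443,  0.57109048, -0.2919588 , -0.34851796])} {'intrinsics': array([[534.71237772,   0.        , 279.76255463],
       [  0.        , 534.71237772, 212.56995891],
       [  0.        ,   0.        ,   1.        ]]), 'position': array([-458.59922556, 1098.07988315,  950.1817609 ]), 'rotation': array([-0.29160824,  0.8215836 , -0.45708432,  0.17617873])} {'time': 0.1, 'joint_positions': array([ 1.02261046e+00,  3.13364360e-01,  1.49833543e+00,  5.94331214e-06,
        1.33100300e+00, -2.23420315e-01]), 'dq': array([ 2.31152232e-03, -1.50739088e-03, -2.21074005e-03, -8.82157557e-04,
       -6.35567861e-04,  9.01591485e-05]), 'tau': array([ 2.07632074e-03, -4.02809036e+01, -2.52645940e+01,  6.95293956e-02,
        3.41705780e-02, -7.83593896e-05]), 'tcp_pos': array([167.42668995, 497.36236492, 238.24315849]), 'tcp_rot': array([ 1.61670768e-01,  9.86844595e-01, -5.13180681e-04, -2.11547291e-04]), 'ft_force': array([ 0.04473562, -0.51598486,  0.14837556]), 'ft_torque': array([-0.04651816, -0.00230645,  0.04514833]), 'grasp_force': 0.0, 'finger_gap': 0.9998673990628212}
```

Rotation is a quaternion; I'll convert it in the helper.

```bash
python3 - <<'E'
s=open('h.py').read()
s="from scipy.spatial.transform import Rotation as Ro\n"+s.replace("np.array(c['rotation'])","Ro.from_quat(c['rotation']).as_matrix()")
open('h.py','w').write(s)
import cv2,numpy as np
E
python3 - <<'E'
import cv2
for f in ('s0','d0'):
    cv2.imwrite(f'pics/{f}b.png',cv2.resize(cv2.imread(f'pics/{f}.png'),(800,600),interpolation=cv2.INTER_CUBIC))
E
```

```text
(no output)
```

View pics/s0b.png

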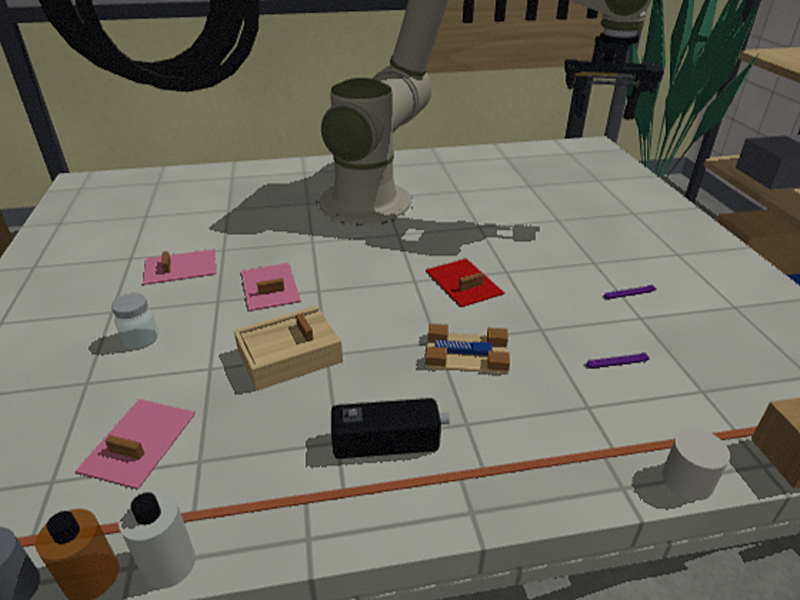

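View pics/d0b.png

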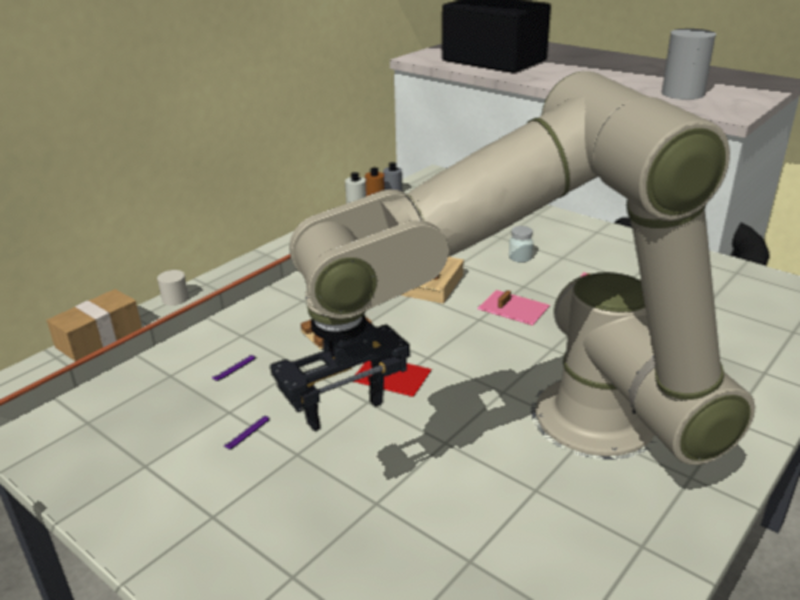

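The scene view (800x600 px) shows the wooden box at (288,350) with the rib of its wooden lid at (304,325). The rest with the blue rasp is at (467,350), the jar at (134,322), the inflator at (388,428), and the levers at (630,292) and (617,360). There are four lid look-alikes: pink at (180,265), (270,287) and (136,445), red at (465,282). The plywood lid in the box is the real one. The side view shows the same layout, with the box partly hidden by the arm.

```bash
python3 - <<'E'
from h import *
im,c=load('s0')
k=.7
for n,u,v,z in [('boxL',235,335,46),('boxtopR',340,342,46),('boxBack',305,309,46),('boxFrontTop',255,366,46),('rib',304,322,58),('rest',467,352,10),('jar',134,310,60),('infl',388,405,60),('leva1',605,297,5),('leva2',655,289,5),('levb1',587,365,5),('levb2',648,356,5),('red',465,282,0),('pink1',180,267,0),('pink2',270,287,0),('pink3',136,445,0)]:
    print(n,ray(c,u*k,v*k,z).round(0))
w=manip.calibration('wrist'); s=manip.state()
R=Ro.from_quat(s['tcp_rot']); 
print(w['intrinsics'][0],R.inv().apply(w['position']-s['tcp_pos']),(R.inv()*Ro.from_quat(w['rotation'])).as_matrix().round(3))
print(R.as_matrix().round(3))
cr=im[205:280,155:370]; cv2.imwrite('pics/c1.png',cv2.resize(cr,None,fx=3.7,fy=3.7,interpolation=cv2.INTER_CUBIC)[:,:,::-1])
E
```

```text
boxL [ 535. -287.   46.]
boxtopR [ 584. -119.   46.]
boxBack [ 484. -170.   46.]
boxFrontTop [ 618. -253.   46.]
rib [ 536. -173.   58.]
rest [605.  91.  10.]
jar [ 454. -456.   60.]
infl [749. -67.  60.]
leva1 [492. 396.   5.]
leva2 [485. 504.   5.]
levb1 [666. 278.   5.]
levb2 [663. 388.   5.]
red [388. 149.   0.]
pink1 [ 229. -418.    0.]
pink2 [ 336. -235.    0.]
pink3 [ 705. -425.    0.]
[341.69335638   0.         289.36948694] [  80.72482351    2.1829702  -145.9307543 ] [[-0.    -0.95  -0.313]
 [ 1.    -0.    -0.   ]
 [-0.    -0.313  0.95 ]]
[[-0.948  0.319 -0.001]
 [ 0.319  0.948 -0.001]
 [ 0.    -0.001 -1.   ]]
```

View pics/c1.png

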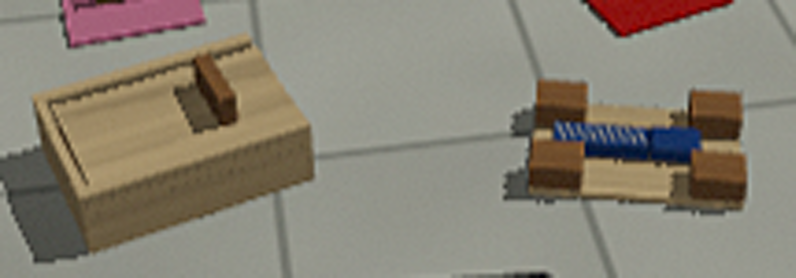

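The crop confirms the plywood lid with its brown rib in the box at about (212,90). The low exit end faces right (world +y) and the rasp is in the rest at (625,140). Next I move to a wrist overview between the box and the rest.

apply_moves:
  commands:
    - {"tx": -0.035,"ty": -0.03,"tz": -0.005}
    - {"tx": -0.035,"ty": -0.03,"tz": -0.005}
    - {"tx": -0.035,"ty": -0.03,"tz": -0.005}
    - {"tx": -0.035,"ty": -0.03,"tz": -0.005}
    - {"tx": -0.035,"ty": -0.03,"tz": -0.005}
    - {"tx": -0.035,"ty": -0.03,"tz": -0.005}
    - {"tx": -0.035,"ty": -0.03,"tz": -0.005}
    - {"tx": -0.035,"ty": -0.03,"tz": -0.005}
    - {"tx": -0.035,"ty": -0.03,"tz": -0.005}
    - {"tx": -0.035,"ty": -0.03,"tz": -0.005}

```text
invalid input at $.commands[0]: expected keys tx, ty, tz, wx, wy, wz
```

apply_moves:
  commands:
    - {"tx": -0.035,"ty": -0.03,"tz": -0.005}
    - {"tx": -0.035,"ty": -0.03,"tz": -0.005}
    - {"tx": -0.035,"ty": -0.03,"tz": -0.005}
    - {}
    - {}

```text
invalid input at $.commands[0]: expected keys tx, ty, tz, wx, wy, wz
```

```bash
python3 - <<'E'
from h import *
im,c=snap('wrist','w1'); snap('side','d1'); print(manip.state()['tcp_pos'],manip.state()['time'])
cv2.imwrite('pics/w1b.png',cv2.resize(im,(800,600),interpolation=cv2.INTER_CUBIC)[:,:,::-1])
E
```

```text
[167.47188668 497.42828541 238.38585687] 0.2
```

View pics/w1b.png

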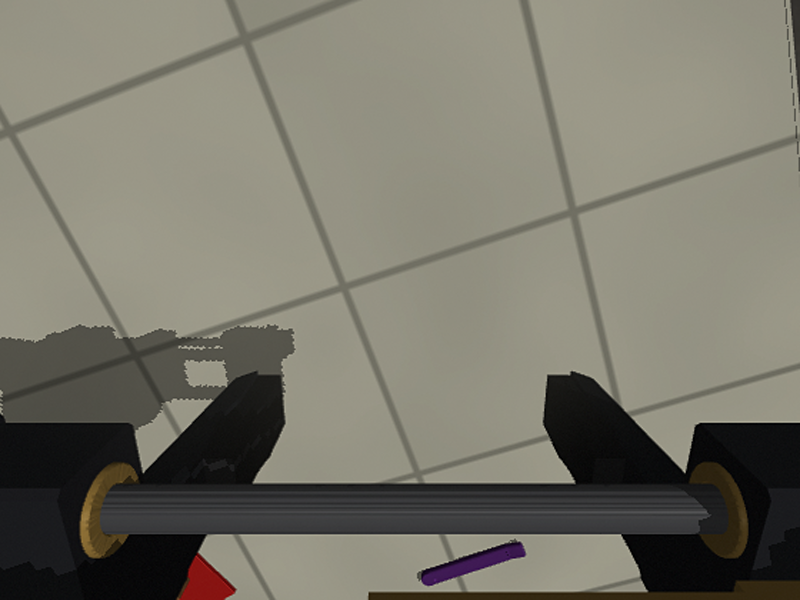

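The call was refused because each row needs all six keys. The wrist view shows the fingers blocking its lower half, from row 375 of 600, so targets must lie on the tool's +x side. Adjusting the viewpoint.

apply_moves:
  commands:
    - {"tx": -0.039,"ty": -0.024,"tz": -0.004,"wx": 0,"wy": 0,"wz": 0}
    - {"tx": -0.039,"ty": -0.024,"tz": -0.004,"wx": 0,"wy": 0,"wz": 0}
    - {"tx": -0.039,"ty": -0.024,"tz": -0.004,"wx": 0,"wy": 0,"wz": 0}
    - {"tx": -0.039,"ty": -0.024,"tz": -0.004,"wx": 0,"wy": 0,"wz": 0}
    - {"tx": -0.039,"ty": -0.024,"tz": -0.004,"wx": 0,"wy": 0,"wz": 0}
    - {"tx": -0.039,"ty": -0.024,"tz": -0.004,"wx": 0,"wy": 0,"wz": 0}
    - {"tx": -0.039,"ty": -0.024,"tz": -0.004,"wx": 0,"wy": 0,"wz": 0}
    - {"tx": -0.039,"ty": -0.024,"tz": -0.004,"wx": 0,"wy": 0,"wz": 0}

```text
time: 1.0
tcp_pos: [402.8, 214.4, 271.0]
tcp_rot: [0.162, 0.987, 0.0, 0.0]
ft_force: [0.5, 0.2, 0.5]
finger_gap: 0.995
grasp_force: 0.0
```

apply_moves:
  commands:
    - {"tx": -0.039,"ty": -0.024,"tz": -0.004,"wx": 0,"wy": 0,"wz": 0}
    - {"tx": -0.039,"ty": -0.024,"tz": -0.004,"wx": 0,"wy": 0,"wz": 0}
    - {"tx": -0.039,"ty": -0.024,"tz": -0.004,"wx": 0,"wy": 0,"wz": 0}
    - {"tx": -0.039,"ty": -0.024,"tz": -0.004,"wx": 0,"wy": 0,"wz": 0}
    - {"tx": -0.039,"ty": -0.024,"tz": -0.004,"wx": 0,"wy": 0,"wz": 0}
    - {"tx": -0.039,"ty": -0.024,"tz": -0.004,"wx": 0,"wy": 0,"wz": 0}
    - {"tx": -0.039,"ty": -0.024,"tz": -0.004,"wx": 0,"wy": 0,"wz": 0}
    - {"tx": -0.039,"ty": -0.024,"tz": -0.004,"wx": 0,"wy": 0,"wz": 0}
    - {"tx": 0,"ty": 0,"tz": 0,"wx": 0,"wy": 0,"wz": 0}
    - {"tx": 0,"ty": 0,"tz": 0,"wx": 0,"wy": 0,"wz": 0}

```text
time: 2.0
tcp_pos: [636.4, -66.0, 301.7]
tcp_rot: [0.162, 0.987, 0.0, -0.001]
ft_force: [-0.4, 0.7, -0.3]
finger_gap: 1.001
grasp_force: 0.0
```

```bash
python3 - <<'E'
from h import *
im,c=snap('wrist','w2'); print(manip.state()['tcp_pos'],manip.state()['time'])
cv2.imwrite('pics/w2b.png',cv2.resize(im,(800,600),interpolation=cv2.INTER_CUBIC)[:,:,::-1])
E
```

```text
[636.10680602 -65.05767766 302.36194313] 2.05
```

View pics/w2b.png

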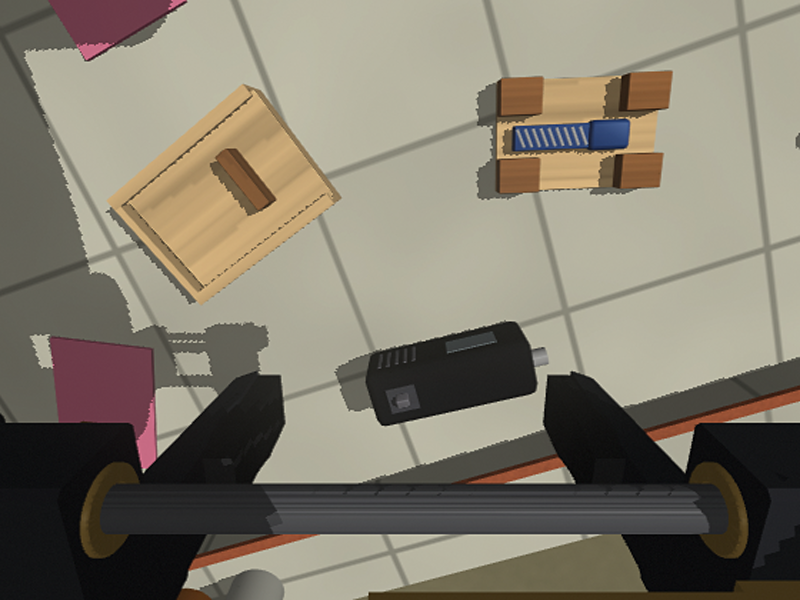

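The overview (800 px frame) shows the box top corners at (247,86), (339,197), (200,302) and (108,203), with the rib near (245,181). The rasp is in the rest near (570,136), handle on the right, with four brown blocks around it. The inflator is at (455,373). Pink lids at (115,15) and (105,390) are not involved.

```bash
python3 - <<'E'
from h import *
im,c=load('w2'); hsv=cv2.cvtColor(im,cv2.COLOR_RGB2HSV)
k=.7
P=[ray(c,u*k,v*k,46) for u,v in [(247,86),(339,197),(200,302),(108,203)]]
print('box corners',np.round(P,0)[:,:2].tolist(),'centre',np.mean(P,0).round(1))
print('sides',[round(float(np.linalg.norm(P[i]-P[(i+1)%4])),1) for i in range(4)])
d=(P[0]+P[1]-P[2]-P[3])[:2]; print('box -x dir deg',np.degrees(np.arctan2(d[1],d[0])))
for n,a in [('rib',[[(213,158),(235,150),(275,200),(255,213)],58])]:
    q=np.array([ray(c,u*k,v*k,a[1]) for u,v in a[0]]);print(n,q.round(1)[:,:2].tolist(),q.mean(0).round(1))
def blobs(m,z,mn):
    for cn in cv2.findContours(m,cv2.RETR_EXTERNAL,cv2.CHAIN_APPROX_NONE)[0]:
        if cv2.contourArea(cn)<mn: continue
        M=cv2.moments(cn);u,v=M['m10']/M['m00'],M['m01']/M['m00']
        W=np.array([ray(c,*x[0],z)[:2] for x in cn],np.float32); r=cv2.minAreaRect(W)
        print((round(u/k),round(v/k)),ray(c,u,v,z).round(1)[:2],'rect',np.round(r[0],1),np.round(r[1],1),round(r[2],1))
print('blue');m=cv2.inRange(hsv,(100,80,30),(130,255,255)); m=cv2.morphologyEx(m,cv2.MORPH_CLOSE,np.ones((9,9))); blobs(m,12,200)
print('brown');m=cv2.inRange(hsv,(5,100,40),(18,255,165)); m=cv2.morphologyEx(m,cv2.MORPH_OPEN,np.ones((3,3)));m[240:]=0; blobs(m,22,80)
print('brown rib58'); m2=m.copy(); m2[:,240:]=0; blobs(m2,58,80)
m=cv2.inRange(hsv,(0,0,0),(179,255,60)); m[:215]=0;m[:,:250]=0;m[300:]=0;m[:,378:]=0
print('infl');blobs(m,60,500)
s,cs=load('s0'); h2=cv2.cvtColor(s,cv2.COLOR_RGB2HSV)
m=cv2.inRange(h2,(0,180,80),(4,255,255)); c=cs; print('red');blobs(m,2,400)
E
```

```text
box corners [[480.0, -144.0], [579.0, -108.0], [624.0, -254.0], [524.0, -287.0]] centre [ 551.8 -198.    46. ]
sides [105.2, 152.9, 105.3, 149.8]
box -x dir deg 106.87948876711383
rib [[520.6, -186.3], [520.7, -167.8], [564.8, -154.1], [569.0, -173.2]] [ 543.8 -170.3   58. ]
blue
(573, 135) [596.4  91.6] rect [596.3  89.7] [97.  23.5] 74.2
brown
(187, 274) [ 599.7 -266.3] rect [ 599.1 -266.2] [30.3  7.7] 14.8
(147, 230) [ 553.  -281.1] rect [ 554.7 -280.1] [57.9  8.3] 16.9
(518, 174) [611.2  38. ] rect [611.5  37.3] [36.3 28.6] 74.3
(632, 170) [638.5 129.8] rect [638.2 128. ] [52.5 27.8] 71.3
(243, 180) [ 540.9 -183.6] rect [ 541.8 -185.4] [57.3 29.6] 17.3
(519, 96) [552.9  54.8] rect [553.5  54.6] [36.5 29.9] 73.1
(641, 93) [581.8 148.1] rect [581.7 145.8] [49.6 32.7] 73.8
brown rib58
(187, 274) [ 596.4 -247. ] rect [ 595.9 -246.9] [27.7  7. ] 14.8
(147, 230) [ 553.6 -260.5] rect [ 555.2 -259.7] [53.   7.6] 16.9
(243, 180) [ 542.6 -171.3] rect [ 543.4 -173. ] [52.5 27.1] 17.3
infl
(450, 373) [750.8 -68.5] rect [751.3 -70. ] [146.6  72.1] 85.5
red
(463, 282) [390.6 142.9] rect [386.6 146. ] [139.8  96.6] 16.4
```

apply_moves:
  commands:
    - {"tx": 0.011,"ty": -0.026,"tz": 0.036,"wx": 0,"wy": 0,"wz": 0}
    - {"tx": 0.011,"ty": -0.026,"tz": 0.036,"wx": 0,"wy": 0,"wz": 0}
    - {"tx": 0.011,"ty": -0.026,"tz": 0.036,"wx": 0,"wy": 0,"wz": 0}
    - {"tx": 0.011,"ty": -0.026,"tz": 0.036,"wx": 0,"wy": 0,"wz": 0}
    - {"tx": 0.011,"ty": -0.026,"tz": 0.036,"wx": 0,"wy": 0,"wz": 0}
    - {"tx": 0,"ty": 0,"tz": 0,"wx": 0,"wy": 0,"wz": -0.125}
    - {"tx": 0,"ty": 0,"tz": 0,"wx": 0,"wy": 0,"wz": -0.125}
    - {"tx": 0,"ty": 0,"tz": 0,"wx": 0,"wy": 0,"wz": -0.125}
    - {"tx": 0,"ty": 0,"tz": 0,"wx": 0,"wy": 0,"wz": -0.125}
    - {"tx": 0,"ty": 0,"tz": 0,"wx": 0,"wy": 0,"wz": -0.123}

```text
time: 3.05
tcp_pos: [542.5, -169.7, 123.4]
tcp_rot: [-0.152, 0.988, -0.0, 0.0]
ft_force: [1.0, -0.6, -0.9]
finger_gap: 1.001
grasp_force: 0.0
```

apply_moves:
  commands:
    - {"tx": 0,"ty": 0,"tz": 0,"wx": 0,"wy": 0,"wz": 0}
    - {"tx": 0,"ty": 0,"tz": 0,"wx": 0,"wy": 0,"wz": 0}

```text
time: 3.25
tcp_pos: [542.7, -170.3, 123.2]
tcp_rot: [-0.147, 0.989, -0.0, 0.0]
ft_force: [0.7, 0.7, -0.5]
finger_gap: 0.998
grasp_force: 0.0
```

```bash
cat >> h.py <<'E'
def psi():
    s=manip.state(); y=Ro.from_quat(s['tcp_rot']).as_matrix()[:,1]; return s['tcp_pos'].round(1),np.degrees(np.arctan2(y[1],y[0])).round(2)
def delta(x,y,z):
    s=manip.state(); return Ro.from_quat(s['tcp_rot']).inv().apply(np.array([x,y,z])-s['tcp_pos']).round(1)
E
python3 - <<'E'
from h import *
print(psi(),delta(543.5,-171,43))
im,c=snap('wrist','w3')
cv2.imwrite('pics/w3b.png',im[:,:,::-1])
E
```

```text
(array([ 542.7, -170.3,  123.2]), np.float64(106.96)) [-0.6 -0.9 80.2]
```

View pics/w3b.png

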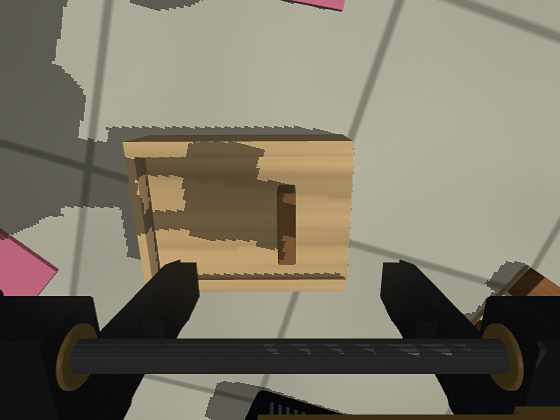

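The close view shows the box aligned with the frame and the rib top at about (286,215), midway between the fingers. I'll check its ray, then descend.

```bash
python3 - <<'E'
from h import *
im,c=load('w3')
q=[ray(c,u,v,63) for u,v in [(278,185),(296,185),(296,264),(278,264)]]
print(np.round(q,1).tolist(),np.mean(q,0).round(1)); m=np.mean(q,0); print(delta(m[0],m[1],43))
a=[ray(c,u,v,46) for u,v in [(124,142),(355,140),(146,290),(345,290)]]; print(np.round(a,1).tolist())
E
```

```text
[[515.3, -184.5, 63.0], [512.1, -173.9, 63.0], [563.7, -157.8, 63.0], [567.2, -169.3, 63.0]] [ 539.6 -171.4   63. ]
[ 3.2  0.1 80.1]
[[521.1, -286.6, 46.0], [476.6, -145.0, 46.0], [624.6, -255.2, 46.0], [581.5, -113.9, 46.0]]
```

apply_moves:
  commands:
    - {"tx": 0.002,"ty": 0,"tz": 0.03,"wx": 0,"wy": 0,"wz": 0}
    - {"tx": 0,"ty": 0,"tz": 0.03,"wx": 0,"wy": 0,"wz": 0}
    - {"tx": 0,"ty": 0,"tz": 0.019,"wx": 0,"wy": 0,"wz": 0}
    - {"tx": 0,"ty": 0,"tz": 0,"wx": 0,"wy": 0,"wz": 0}
    - {"tx": 0,"ty": 0,"tz": 0,"wx": 0,"wy": 0,"wz": 0}

```text
time: 3.8
tcp_pos: [541.1, -171.7, 44.4]
tcp_rot: [-0.148, 0.989, -0.0, 0.0]
ft_force: [-0.8, 0.4, -0.6]
finger_gap: 1.001
grasp_force: 0.0
```

apply_moves:
  commands:
    - {"tx": 0,"ty": 0,"tz": 0,"wx": 0,"wy": 0,"wz": 0}
    - {"tx": 0,"ty": 0,"tz": 0,"wx": 0,"wy": 0,"wz": 0}
    - {"tx": 0,"ty": 0,"tz": 0,"wx": 0,"wy": 0,"wz": 0}
    - {"tx": 0,"ty": 0,"tz": 0,"wx": 0,"wy": 0,"wz": 0}
    - {"tx": 0,"ty": 0,"tz": 0,"wx": 0,"wy": 0,"wz": 0}
    - {"tx": 0,"ty": 0,"tz": 0,"wx": 0,"wy": 0,"wz": 0}
    - {"tx": 0,"ty": 0,"tz": 0,"wx": 0,"wy": 0,"wz": 0}
    - {"tx": 0,"ty": 0,"tz": 0,"wx": 0,"wy": 0,"wz": 0}
  grip: -1

```text
time: 4.6
tcp_pos: [540.8, -171.7, 43.7]
tcp_rot: [-0.149, 0.989, 0.0, -0.0]
ft_force: [0.1, 0.0, -0.1]
finger_gap: 0.295
grasp_force: 0.0
```

apply_moves:
  commands:
    - {"tx": 0,"ty": 0,"tz": 0,"wx": 0,"wy": 0,"wz": 0}
    - {"tx": 0,"ty": 0,"tz": 0,"wx": 0,"wy": 0,"wz": 0}
    - {"tx": 0,"ty": 0,"tz": 0,"wx": 0,"wy": 0,"wz": 0}
    - {"tx": 0,"ty": 0,"tz": 0,"wx": 0,"wy": 0,"wz": 0}

```text
time: 5.0
tcp_pos: [540.9, -171.7, 43.7]
tcp_rot: [-0.149, 0.989, 0.0, -0.0]
ft_force: [-0.5, 0.2, -1.4]
finger_gap: 0.132
grasp_force: 30.0
```

apply_moves:
  commands:
    - {"tx": 0,"ty": 0.008,"tz": 0,"wx": 0,"wy": 0,"wz": 0}
    - {"tx": 0,"ty": 0.008,"tz": 0,"wx": 0,"wy": 0,"wz": 0}
    - {"tx": 0,"ty": 0.008,"tz": 0,"wx": 0,"wy": 0,"wz": 0}
    - {"tx": 0,"ty": 0.008,"tz": 0,"wx": 0,"wy": 0,"wz": 0}
    - {"tx": 0,"ty": 0.008,"tz": 0,"wx": 0,"wy": 0,"wz": 0}

```text
time: 5.5
tcp_pos: [528.8, -132.6, 43.7]
tcp_rot: [-0.149, 0.989, 0.0, -0.0]
ft_force: [-1.0, -1.1, -0.5]
finger_gap: 0.135
grasp_force: 30.0
```

apply_moves:
  commands:
    - {"tx": 0,"ty": 0.01,"tz": 0,"wx": 0,"wy": 0,"wz": 0}
    - {"tx": 0,"ty": 0.01,"tz": 0,"wx": 0,"wy": 0,"wz": 0}
    - {"tx": 0,"ty": 0.01,"tz": 0,"wx": 0,"wy": 0,"wz": 0}
    - {"tx": 0,"ty": 0.01,"tz": 0,"wx": 0,"wy": 0,"wz": 0}
    - {"tx": 0,"ty": 0.01,"tz": 0,"wx": 0,"wy": 0,"wz": 0}
    - {"tx": 0,"ty": 0.01,"tz": 0,"wx": 0,"wy": 0,"wz": 0}

```text
time: 6.1
tcp_pos: [511.2, -75.3, 43.7]
tcp_rot: [-0.149, 0.989, -0.0, -0.0]
ft_force: [-0.4, 0.9, -0.6]
finger_gap: 0.134
grasp_force: 30.0
```

apply_moves:
  commands:
    - {"tx": 0,"ty": 0.01,"tz": 0,"wx": 0,"wy": 0,"wz": 0}
    - {"tx": 0,"ty": 0.01,"tz": 0,"wx": 0,"wy": 0,"wz": 0}
    - {"tx": 0,"ty": 0.01,"tz": 0,"wx": 0,"wy": 0,"wz": 0}
    - {"tx": 0,"ty": 0.01,"tz": 0,"wx": 0,"wy": 0,"wz": 0}
    - {"tx": 0,"ty": 0.01,"tz": 0,"wx": 0,"wy": 0,"wz": 0}
    - {"tx": 0,"ty": 0.01,"tz": 0,"wx": 0,"wy": 0,"wz": 0}
    - {"tx": 0,"ty": 0,"tz": 0,"wx": 0,"wy": 0,"wz": 0}

```text
time: 6.8
tcp_pos: [493.4, -17.6, 43.7]
tcp_rot: [-0.149, 0.989, 0.0, -0.0]
ft_force: [-0.7, -0.0, -1.0]
finger_gap: 0.133
grasp_force: 30.0
```

```bash
python3 - <<'E'
from h import *
print(psi(),manip.state()['ft_torque']); im,c=snap('scene','s1')
cr=im[170:290,120:380]; cv2.imwrite('pics/s1b.png',cv2.resize(cr,None,fx=3,fy=3,interpolation=cv2.INTER_CUBIC)[:,:,::-1])
E
```

```text
(array([493.4, -17.6,  43.7]), np.float64(107.15)) [ 0.03305644  0.04041294 -0.00890323]
```

View pics/s1b.png

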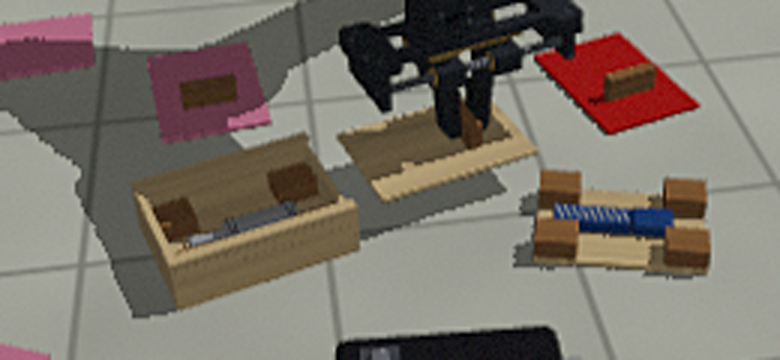

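The lid is fully out of the grooves, level in the gripper. The valve tool lies in the box with its shaft at lower left (210,238) and its grip at (265,215). The bare tiles on the robot side of the lid are free, so I set it down there.

apply_moves:
  commands:
    - {"tx": 0.021,"ty": 0.003,"tz": 0,"wx": 0,"wy": 0,"wz": 0}
    - {"tx": 0.021,"ty": 0.002,"tz": 0,"wx": 0,"wy": 0,"wz": 0}
    - {"tx": 0.021,"ty": 0.002,"tz": 0,"wx": 0,"wy": 0,"wz": 0}
    - {"tx": 0,"ty": 0,"tz": 0.012,"wx": 0,"wy": 0,"wz": 0}
    - {"tx": 0,"ty": 0,"tz": 0.012,"wx": 0,"wy": 0,"wz": 0}
    - {"tx": 0,"ty": 0,"tz": 0.006,"wx": 0,"wy": 0,"wz": 0}
    - {"tx": 0,"ty": 0,"tz": 0.002,"wx": 0,"wy": 0,"wz": 0}
    - {"tx": 0,"ty": 0,"tz": 0,"wx": 0,"wy": 0,"wz": 0}

```text
time: 7.65
tcp_pos: [431.7, -30.7, 11.7]
tcp_rot: [-0.149, 0.989, 0.0, -0.0]
ft_force: [-0.3, -0.4, -0.4]
finger_gap: 0.134
grasp_force: 30.0
```

apply_moves:
  commands:
    - {"tx": 0,"ty": 0,"tz": 0.001,"wx": 0,"wy": 0,"wz": 0}
    - {"tx": 0,"ty": 0,"tz": 0,"wx": 0,"wy": 0,"wz": 0}
    - {"tx": 0,"ty": 0,"tz": 0,"wx": 0,"wy": 0,"wz": 0}

```text
time: 7.95
tcp_pos: [431.7, -30.6, 10.9]
tcp_rot: [-0.149, 0.989, -0.0, 0.0]
ft_force: [-0.7, 0.1, -1.2]
finger_gap: 0.133
grasp_force: 30.0
```

Lower by up to 1.5 mm more, watching for contact, then open.

apply_moves:
  commands:
    - {"tx": 0,"ty": 0,"tz": 0.001,"wx": 0,"wy": 0,"wz": 0}
    - {"tx": 0,"ty": 0,"tz": 0,"wx": 0,"wy": 0,"wz": 0}
    - {"tx": 0,"ty": 0,"tz": 0.0005,"wx": 0,"wy": 0,"wz": 0}
    - {"tx": 0,"ty": 0,"tz": 0,"wx": 0,"wy": 0,"wz": 0}

```text
time: 8.35
tcp_pos: [431.6, -30.6, 9.7]
tcp_rot: [-0.149, 0.989, -0.0, 0.0]
ft_force: [-3.2, 0.9, 7.1]
finger_gap: 0.131
grasp_force: 30.0
```

apply_moves:
  commands:
    - {"tx": 0,"ty": 0,"tz": 0,"wx": 0,"wy": 0,"wz": 0}
    - {"tx": 0,"ty": 0,"tz": 0,"wx": 0,"wy": 0,"wz": 0}
    - {"tx": 0,"ty": 0,"tz": 0,"wx": 0,"wy": 0,"wz": 0}
    - {"tx": 0,"ty": 0,"tz": 0,"wx": 0,"wy": 0,"wz": 0}
    - {"tx": 0,"ty": 0,"tz": -0.02,"wx": 0,"wy": 0,"wz": 0}
    - {"tx": 0,"ty": 0,"tz": -0.04,"wx": 0,"wy": 0,"wz": 0}
    - {"tx": 0,"ty": 0,"tz": -0.05,"wx": 0,"wy": 0,"wz": 0}
  grip: 0

```text
time: 9.05
tcp_pos: [430.6, -30.3, 119.6]
tcp_rot: [-0.148, 0.989, 0.001, -0.002]
ft_force: [1.3, -1.3, 0.3]
finger_gap: 0.5
grasp_force: 0.0
```

```bash
python3 - <<'E'
from h import *
# view box with psi=17: tool y=(.956,.292), tool x=(-.292,.956)
print(psi(), delta(560,-225,200))
E
```

```text
(array([430.6, -30.3, 119.6]), np.float64(107.08)) [ -66.3 -223.9  -81.1]
```

apply_moves:
  commands:
    - {"tx": -0.013,"ty": -0.042,"tz": -0.006,"wx": 0,"wy": 0,"wz": 0}
    - {"tx": -0.013,"ty": -0.042,"tz": -0.006,"wx": 0,"wy": 0,"wz": 0}
    - {"tx": -0.013,"ty": -0.042,"tz": -0.006,"wx": 0,"wy": 0,"wz": 0}
    - {"tx": -0.014,"ty": -0.042,"tz": -0.006,"wx": 0,"wy": 0,"wz": 0}
    - {"tx": -0.014,"ty": -0.042,"tz": -0.006,"wx": 0,"wy": 0,"wz": 0}
    - {"tx": 0,"ty": 0,"tz": 0,"wx": 0,"wy": 0,"wz": 0.143}
    - {"tx": 0,"ty": 0,"tz": 0,"wx": 0,"wy": 0,"wz": 0.143}
    - {"tx": 0,"ty": 0,"tz": 0,"wx": 0,"wy": 0,"wz": 0.143}
    - {"tx": 0,"ty": 0,"tz": 0,"wx": 0,"wy": 0,"wz": 0.143}
    - {"tx": 0,"ty": 0,"tz": 0,"wx": 0,"wy": 0,"wz": 0.143}

```text
time: 10.05
tcp_pos: [557.2, -211.6, 148.9]
tcp_rot: [0.21, 0.978, 0.0, -0.0]
ft_force: [-1.3, 1.0, -0.4]
finger_gap: 0.497
grasp_force: 0.0
```

apply_moves:
  commands:
    - {"tx": 0,"ty": 0,"tz": 0,"wx": 0,"wy": 0,"wz": 0.143}
    - {"tx": 0,"ty": 0,"tz": 0,"wx": 0,"wy": 0,"wz": 0.143}
    - {"tx": 0,"ty": 0,"tz": 0,"wx": 0,"wy": 0,"wz": 0.143}
    - {"tx": 0,"ty": 0,"tz": 0,"wx": 0,"wy": 0,"wz": 0.143}
    - {"tx": 0,"ty": 0,"tz": 0,"wx": 0,"wy": 0,"wz": 0.143}
    - {"tx": 0,"ty": 0,"tz": 0,"wx": 0,"wy": 0,"wz": 0.143}
    - {"tx": 0,"ty": 0,"tz": 0,"wx": 0,"wy": 0,"wz": 0}
    - {"tx": 0,"ty": 0,"tz": 0,"wx": 0,"wy": 0,"wz": 0}
    - {"tx": 0,"ty": 0,"tz": 0,"wx": 0,"wy": 0,"wz": 0}

```text
time: 10.95
tcp_pos: [557.3, -211.7, 149.1]
tcp_rot: [0.594, 0.804, -0.0, -0.0]
ft_force: [0.5, -0.3, -0.1]
finger_gap: 0.502
grasp_force: 0.0
```

```bash
python3 - <<'E'
from h import *
print(psi())
im,c=snap('wrist','w4')
cv2.imwrite('pics/w4b.png',cv2.resize(im,(800,600),interpolation=cv2.INTER_CUBIC)[:,:,::-1])
E
```

```text
(array([ 557.3, -211.7,  149.1]), np.float64(17.12))
```

View pics/w4b.png

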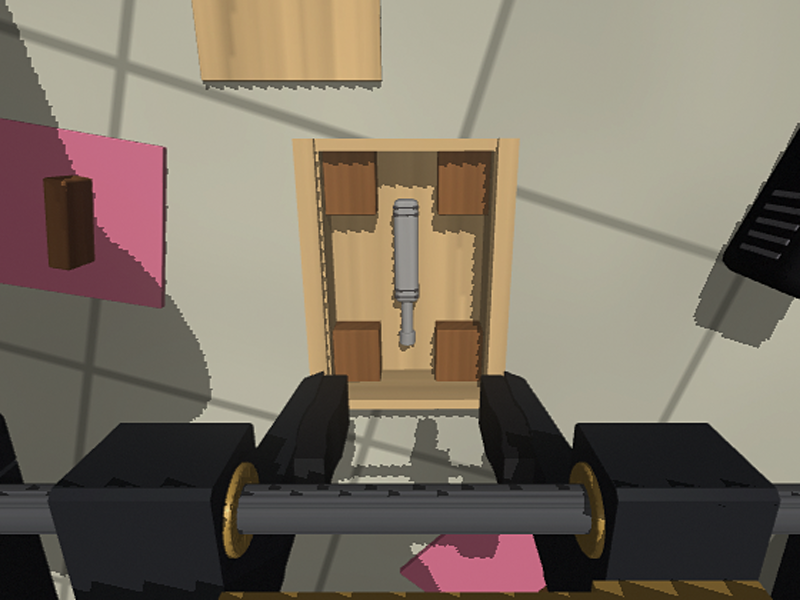

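The valve tool is in the channel, grip from (406,200) to (407,300) and shaft to (407,345), parallel to it. The lid lies flat at the top left.

```bash
python3 - <<'E'
from h import *
im,c=load('w4');k=.7
a=ray(c,406*k,200*k,13);b=ray(c,407*k,345*k,11); print('ends',a.round(1),b.round(1),np.linalg.norm((a-b)[:2]))
m=a+(b-a)*38/88; print('mid',m.round(1))
q=[ray(c,u*k,v*k,24) for u,v in [(377,215),(437,214),(435,322),(381,322)]]; print(np.round(q,1).tolist(), 'inner centre',np.mean(q,0).round(1))
q2=[ray(c,u*k,v*k,46) for u,v in [(293,139),(519,139)]]; print(np.round(q2,1).tolist())
w=[ray(c,(407+i)*k,250*k,13)[:2] for i in(-13,13)];print(w)
print(delta(m[0],m[1],8.5))
E
```

```text
ends [ 539.4 -161.9   13. ] [ 566.1 -247.9   11. ] 89.96974691831265
mid [ 550.9 -199.    12.1]
[[526.3, -173.3, 24.0], [557.8, -163.0, 24.0], [576.2, -223.6, 24.0], [545.7, -233.0, 24.0]] inner centre [ 551.5 -198.2   24. ]
[[478.3, -146.8, 46.0], [582.7, -114.6, 46.0]]
[array([ 541.0609246 , -191.60606296]), array([ 555.63749029, -187.11899301])]
[ 13.9  -2.4 140.7]
```

apply_moves:
  commands:
    - {"tx": 0.007,"ty": -0.001,"tz": 0.03,"wx": 0,"wy": 0,"wz": 0}
    - {"tx": 0.007,"ty": -0.001,"tz": 0.03,"wx": 0,"wy": 0,"wz": 0}
    - {"tx": 0,"ty": 0,"tz": 0.03,"wx": 0,"wy": 0,"wz": 0}
    - {"tx": 0,"ty": 0,"tz": 0.03,"wx": 0,"wy": 0,"wz": 0}
    - {"tx": 0,"ty": 0,"tz": 0.015,"wx": 0,"wy": 0,"wz": 0}
    - {"tx": 0,"ty": 0,"tz": 0.005,"wx": 0,"wy": 0,"wz": 0}
    - {"tx": 0,"ty": 0,"tz": 0,"wx": 0,"wy": 0,"wz": 0}

```text
time: 11.7
tcp_pos: [551.5, -199.0, 9.5]
tcp_rot: [0.595, 0.804, -0.0, 0.0]
ft_force: [-0.6, 0.4, -0.3]
finger_gap: 0.496
grasp_force: 0.0
```

apply_moves:
  commands:
    - {"tx": 0,"ty": 0,"tz": 0,"wx": 0,"wy": 0,"wz": 0}
    - {"tx": 0,"ty": 0,"tz": 0,"wx": 0,"wy": 0,"wz": 0}
    - {"tx": 0,"ty": 0,"tz": 0,"wx": 0,"wy": 0,"wz": 0}
    - {"tx": 0,"ty": 0,"tz": 0,"wx": 0,"wy": 0,"wz": 0}
    - {"tx": 0,"ty": 0,"tz": 0,"wx": 0,"wy": 0,"wz": 0}
    - {"tx": 0,"ty": 0,"tz": 0,"wx": 0,"wy": 0,"wz": 0}
    - {"tx": 0,"ty": 0,"tz": 0,"wx": 0,"wy": 0,"wz": 0}
  grip: -1

```text
time: 12.4
tcp_pos: [551.5, -199.0, 9.7]
tcp_rot: [0.595, 0.804, -0.0, 0.0]
ft_force: [-2.5, 0.2, 5.2]
finger_gap: 0.155
grasp_force: 30.0
```

apply_moves:
  commands:
    - {"tx": 0,"ty": 0,"tz": -0.02,"wx": 0,"wy": 0,"wz": 0}
    - {"tx": 0,"ty": 0,"tz": -0.03,"wx": 0,"wy": 0,"wz": 0}
    - {"tx": 0,"ty": 0,"tz": -0.02,"wx": 0,"wy": 0,"wz": 0}
    - {"tx": 0.034,"ty": 0.02,"tz": 0,"wx": 0,"wy": 0,"wz": 0}
    - {"tx": 0.034,"ty": 0.02,"tz": 0,"wx": 0,"wy": 0,"wz": 0}
    - {"tx": 0.034,"ty": 0.021,"tz": 0,"wx": 0,"wy": 0,"wz": 0}
    - {"tx": 0.034,"ty": 0.021,"tz": 0,"wx": 0,"wy": 0,"wz": 0}

```text
time: 13.1
tcp_pos: [590.2, -43.3, 79.0]
tcp_rot: [0.595, 0.804, 0.0, -0.0]
ft_force: [0.8, -0.0, -0.8]
finger_gap: 0.155
grasp_force: 30.0
```

apply_moves:
  commands:
    - {"tx": 0,"ty": 0,"tz": 0.025,"wx": 0,"wy": 0,"wz": 0}
    - {"tx": 0,"ty": 0,"tz": 0.025,"wx": 0,"wy": 0,"wz": 0}
    - {"tx": 0,"ty": 0,"tz": 0.015,"wx": 0,"wy": 0,"wz": 0}
    - {"tx": 0,"ty": 0,"tz": 0.006,"wx": 0,"wy": 0,"wz": 0}
    - {"tx": 0,"ty": 0,"tz": 0.002,"wx": 0,"wy": 0,"wz": 0}
    - {"tx": 0,"ty": 0,"tz": 0.001,"wx": 0,"wy": 0,"wz": 0}
    - {"tx": 0,"ty": 0,"tz": 0,"wx": 0,"wy": 0,"wz": 0}

```text
time: 13.8
tcp_pos: [590.5, -45.1, 6.0]
tcp_rot: [0.595, 0.804, 0.0, 0.001]
ft_force: [0.1, 0.2, -0.1]
finger_gap: 0.154
grasp_force: 30.0
```

apply_moves:
  commands:
    - {"tx": 0,"ty": 0,"tz": 0.001,"wx": 0,"wy": 0,"wz": 0}
    - {"tx": 0,"ty": 0,"tz": 0.001,"wx": 0,"wy": 0,"wz": 0}
    - {"tx": 0,"ty": 0,"tz": 0,"wx": 0,"wy": 0,"wz": 0}

```text
time: 14.1
tcp_pos: [590.3, -44.9, 3.7]
tcp_rot: [0.595, 0.804, 0.0, 0.0]
ft_force: [-0.7, 1.1, 3.5]
finger_gap: 0.155
grasp_force: 30.0
```

apply_moves:
  commands:
    - {"tx": 0,"ty": 0,"tz": 0,"wx": 0,"wy": 0,"wz": 0}
    - {"tx": 0,"ty": 0,"tz": 0,"wx": 0,"wy": 0,"wz": 0}
    - {"tx": 0,"ty": 0,"tz": 0,"wx": 0,"wy": 0,"wz": 0}
    - {"tx": 0,"ty": 0,"tz": 0,"wx": 0,"wy": 0,"wz": 0}
    - {"tx": 0,"ty": 0,"tz": -0.03,"wx": 0,"wy": 0,"wz": 0}
    - {"tx": 0,"ty": 0,"tz": -0.05,"wx": 0,"wy": 0,"wz": 0}
    - {"tx": 0,"ty": 0,"tz": -0.05,"wx": 0,"wy": 0,"wz": 0}
    - {"tx": 0,"ty": 0,"tz": 0,"wx": 0,"wy": 0,"wz": 0}
  grip: 0

```text
time: 14.9
tcp_pos: [592.9, -45.5, 140.0]
tcp_rot: [0.595, 0.804, 0.002, 0.006]
ft_force: [0.3, -0.6, -0.2]
finger_gap: 0.499
grasp_force: 0.0
```

```bash
python3 - <<'E'
from h import *
print(psi(), delta(592,75,150))
E
```

```text
(array([592.9, -45.5, 140. ]), np.float64(16.97)) [115.4  34.5 -10.4]
```

apply_moves:
  commands:
    - {"tx": 0.038,"ty": 0.011,"tz": -0.003,"wx": 0,"wy": 0,"wz": 0}
    - {"tx": 0.038,"ty": 0.011,"tz": -0.003,"wx": 0,"wy": 0,"wz": 0}
    - {"tx": 0.038,"ty": 0.012,"tz": -0.003,"wx": 0,"wy": 0,"wz": 0}
    - {"tx": 0,"ty": 0,"tz": 0,"wx": 0,"wy": 0,"wz": 0.12}
    - {"tx": 0,"ty": 0,"tz": 0,"wx": 0,"wy": 0,"wz": 0.12}
    - {"tx": 0,"ty": 0,"tz": 0,"wx": 0,"wy": 0,"wz": 0.12}
    - {"tx": 0,"ty": 0,"tz": 0,"wx": 0,"wy": 0,"wz": 0.12}
    - {"tx": 0,"ty": 0,"tz": 0,"wx": 0,"wy": 0,"wz": 0.114}
    - {"tx": 0,"ty": 0,"tz": 0,"wx": 0,"wy": 0,"wz": 0}
    - {"tx": 0,"ty": 0,"tz": 0,"wx": 0,"wy": 0,"wz": 0}

```text
time: 15.9
tcp_pos: [589.2, 74.1, 141.7]
tcp_rot: [0.803, 0.596, -0.0, -0.0]
ft_force: [-0.3, 0.1, 1.0]
finger_gap: 0.502
grasp_force: 0.0
```

```bash
python3 - <<'E'
from h import *
print(psi())
im,c=snap('wrist','w5')
cv2.imwrite('pics/w5b.png',cv2.resize(im,(800,600),interpolation=cv2.INTER_CUBIC)[:,:,::-1])
E
```

```text
(array([589.2,  74.1, 141.7]), np.float64(-16.9))
```

View pics/w5b.png

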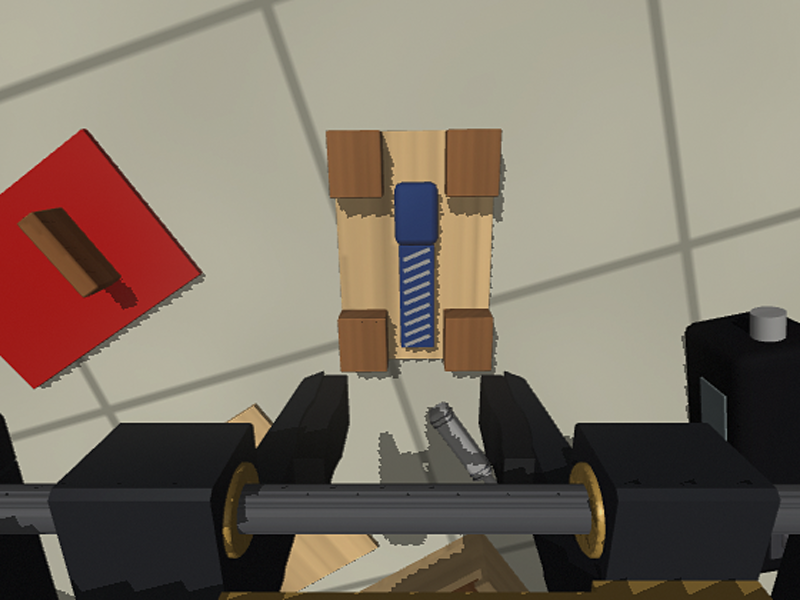

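The rasp lies straight in the rest, handle end at (417,182) and blade end at (418,347). The inner block corners are at (382,197), (446,197), (444,311) and (388,311). The valve tool is parked flat at (460,440).

```bash
python3 - <<'E'
from h import *
im,c=load('w5');k=.7
a=ray(c,417*k,182*k,18);b=ray(c,418*k,347*k,16); print(a.round(1),b.round(1),np.linalg.norm((a-b)[:2]))
m=(a+b)/2; print('mid',m.round(1),np.degrees(np.arctan2(*(a-b)[1::-1])))
q=[ray(c,u*k,v*k,24) for u,v in [(382,197),(446,197),(444,311),(388,311)]]; print(np.round(q,1).tolist(),'rest centre',np.mean(q,0).round(1))
o=[ray(c,u*k,v*k,24) for u,v in [(327,131),(502,129),(492,371),(339,371)]]; print('outer',np.mean(o,0).round(1))
for i in(0,1): print(np.degrees(np.arctan2(*(o[i]-o[3-i])[1::-1])))
print(delta(m[0],m[1],9.5))
E
```

```text
[610.4 134.9  18. ] [583.  42.  16.] 96.86972773197716
mid [596.7  88.4  17. ] 73.58392120194416
[[590.5, 133.3, 24.0], [622.9, 123.5, 24.0], [604.5, 62.3, 24.0], [573.9, 71.6, 24.0]] rest centre [598.   97.7  24. ]
outer [597.3  95.6  24. ]
72.95603819830146
73.82446701030908
[ 15.9   3.  132.4]
```

apply_moves:
  commands:
    - {"tx": 0.008,"ty": 0.002,"tz": 0.03,"wx": 0,"wy": 0,"wz": 0}
    - {"tx": 0.008,"ty": 0.001,"tz": 0.03,"wx": 0,"wy": 0,"wz": 0}
    - {"tx": 0,"ty": 0,"tz": 0.03,"wx": 0,"wy": 0,"wz": 0}
    - {"tx": 0,"ty": 0,"tz": 0.025,"wx": 0,"wy": 0,"wz": 0}
    - {"tx": 0,"ty": 0,"tz": 0.012,"wx": 0,"wy": 0,"wz": 0}
    - {"tx": 0,"ty": 0,"tz": 0.005,"wx": 0,"wy": 0,"wz": 0}
    - {"tx": 0,"ty": 0,"tz": 0,"wx": 0,"wy": 0,"wz": 0}

```text
time: 16.65
tcp_pos: [597.1, 88.5, 10.5]
tcp_rot: [0.804, 0.595, 0.0, 0.0]
ft_force: [0.1, 0.6, 0.5]
finger_gap: 0.501
grasp_force: 0.0
```

apply_moves:
  commands:
    - {"tx": 0,"ty": 0,"tz": 0,"wx": 0,"wy": 0,"wz": 0}
    - {"tx": 0,"ty": 0,"tz": 0,"wx": 0,"wy": 0,"wz": 0}
    - {"tx": 0,"ty": 0,"tz": 0,"wx": 0,"wy": 0,"wz": 0}
    - {"tx": 0,"ty": 0,"tz": 0,"wx": 0,"wy": 0,"wz": 0}
    - {"tx": 0,"ty": 0,"tz": 0,"wx": 0,"wy": 0,"wz": 0}
    - {"tx": 0,"ty": 0,"tz": 0,"wx": 0,"wy": 0,"wz": 0}
    - {"tx": 0,"ty": 0,"tz": 0,"wx": 0,"wy": 0,"wz": 0}
  grip: -1

```text
time: 17.35
tcp_pos: [597.1, 88.5, 10.9]
tcp_rot: [0.804, 0.594, 0.0, 0.0]
ft_force: [-2.5, -0.3, 6.0]
finger_gap: 0.219
grasp_force: 30.0
```

```bash
python3 - <<'E'
from h import *
print(psi(), delta(551.5,-198.2,100))
E
```

```text
(array([597.1,  88.5,  10.9]), np.float64(-17.07)) [-287.5   40.6  -89.1]
```

apply_moves:
  commands:
    - {"tx": 0,"ty": 0,"tz": -0.025,"wx": 0,"wy": 0,"wz": 0}
    - {"tx": 0,"ty": 0,"tz": -0.04,"wx": 0,"wy": 0,"wz": 0}
    - {"tx": 0,"ty": 0,"tz": -0.025,"wx": 0,"wy": 0,"wz": 0}
    - {"tx": -0.041,"ty": 0.006,"tz": 0,"wx": 0,"wy": 0,"wz": 0}
    - {"tx": -0.041,"ty": 0.006,"tz": 0,"wx": 0,"wy": 0,"wz": 0}
    - {"tx": -0.041,"ty": 0.006,"tz": 0,"wx": 0,"wy": 0,"wz": 0}
    - {"tx": -0.041,"ty": 0.006,"tz": 0,"wx": 0,"wy": 0,"wz": 0}
    - {"tx": -0.041,"ty": 0.006,"tz": 0,"wx": 0,"wy": 0,"wz": 0}
    - {"tx": -0.041,"ty": 0.006,"tz": 0,"wx": 0,"wy": 0,"wz": 0}
    - {"tx": -0.041,"ty": 0.005,"tz": 0,"wx": 0,"wy": 0,"wz": 0}

```text
time: 18.35
tcp_pos: [551.3, -199.5, 100.0]
tcp_rot: [0.804, 0.594, -0.0, -0.0]
ft_force: [0.2, -1.3, -2.1]
finger_gap: 0.223
grasp_force: 30.0
```

apply_moves:
  commands:
    - {"tx": 0,"ty": 0,"tz": 0,"wx": 0,"wy": 0,"wz": -0.12}
    - {"tx": 0,"ty": 0,"tz": 0,"wx": 0,"wy": 0,"wz": -0.12}
    - {"tx": 0,"ty": 0,"tz": 0,"wx": 0,"wy": 0,"wz": -0.12}
    - {"tx": 0,"ty": 0,"tz": 0,"wx": 0,"wy": 0,"wz": -0.12}
    - {"tx": 0,"ty": 0,"tz": 0,"wx": 0,"wy": 0,"wz": -0.117}
    - {"tx": 0,"ty": 0,"tz": 0,"wx": 0,"wy": 0,"wz": 0}
    - {"tx": 0,"ty": 0,"tz": 0,"wx": 0,"wy": 0,"wz": 0}
    - {"tx": 0,"ty": 0,"tz": 0,"wx": 0,"wy": 0,"wz": 0}

```text
time: 19.15
tcp_pos: [551.8, -197.9, 100.1]
tcp_rot: [0.595, 0.804, -0.0, -0.0]
ft_force: [0.0, 0.1, -2.3]
finger_gap: 0.222
grasp_force: 30.0
```

```bash
python3 - <<'E'
from h import *
print(psi(), delta(551.5,-198.2,11))
im,c=snap('wrist','w6'); 
hsv=cv2.cvtColor(im,cv2.COLOR_RGB2HSV); m=cv2.inRange(hsv,(100,80,30),(130,255,255))
ys,xs=np.nonzero(m); print(xs.min(),xs.max(),ys.min(),ys.max(),len(xs))
E
```

```text
(array([ 551.8, -197.9,  100.1]), np.float64(17.0)) [-0.2 -0.4 89.1]
262 316 187 338 6181
```

apply_moves:
  commands:
    - {"tx": 0,"ty": 0,"tz": 0.025,"wx": 0,"wy": 0,"wz": 0}
    - {"tx": 0,"ty": 0,"tz": 0.025,"wx": 0,"wy": 0,"wz": 0}
    - {"tx": 0,"ty": 0,"tz": 0.02,"wx": 0,"wy": 0,"wz": 0}
    - {"tx": 0,"ty": 0,"tz": 0.01,"wx": 0,"wy": 0,"wz": 0}
    - {"tx": 0,"ty": 0,"tz": 0.006,"wx": 0,"wy": 0,"wz": 0}
    - {"tx": 0,"ty": 0,"tz": 0.002,"wx": 0,"wy": 0,"wz": 0}
    - {"tx": 0,"ty": 0,"tz": 0,"wx": 0,"wy": 0,"wz": 0}

```text
time: 19.9
tcp_pos: [552.2, -198.1, 12.8]
tcp_rot: [0.594, 0.804, 0.0, 0.0]
ft_force: [0.0, 0.7, -1.0]
finger_gap: 0.221
grasp_force: 30.0
```

apply_moves:
  commands:
    - {"tx": 0,"ty": 0,"tz": 0.001,"wx": 0,"wy": 0,"wz": 0}
    - {"tx": 0,"ty": 0,"tz": 0.0005,"wx": 0,"wy": 0,"wz": 0}
    - {"tx": 0,"ty": 0,"tz": 0,"wx": 0,"wy": 0,"wz": 0}

```text
time: 20.2
tcp_pos: [552.0, -197.9, 11.0]
tcp_rot: [0.594, 0.805, 0.0, 0.0]
ft_force: [0.5, 0.3, -1.7]
finger_gap: 0.22
grasp_force: 30.0
```

apply_moves:
  commands:
    - {"tx": 0,"ty": 0,"tz": 0.0005,"wx": 0,"wy": 0,"wz": 0}
    - {"tx": 0,"ty": 0,"tz": 0.0005,"wx": 0,"wy": 0,"wz": 0}
    - {"tx": 0,"ty": 0,"tz": 0,"wx": 0,"wy": 0,"wz": 0}

```text
time: 20.5
tcp_pos: [552.0, -198.0, 10.9]
tcp_rot: [0.594, 0.805, -0.0, 0.0]
ft_force: [-3.0, 2.5, 9.6]
finger_gap: 0.217
grasp_force: 30.0
```

apply_moves:
  commands:
    - {"tx": 0,"ty": 0,"tz": 0,"wx": 0,"wy": 0,"wz": 0}
    - {"tx": 0,"ty": 0,"tz": 0,"wx": 0,"wy": 0,"wz": 0}
    - {"tx": 0,"ty": 0,"tz": 0,"wx": 0,"wy": 0,"wz": 0}
    - {"tx": 0,"ty": 0,"tz": 0,"wx": 0,"wy": 0,"wz": 0}
    - {"tx": 0,"ty": 0,"tz": -0.02,"wx": 0,"wy": 0,"wz": 0}
    - {"tx": 0,"ty": 0,"tz": -0.04,"wx": 0,"wy": 0,"wz": 0}
    - {"tx": 0,"ty": 0,"tz": -0.05,"wx": 0,"wy": 0,"wz": 0}
    - {"tx": 0,"ty": 0,"tz": 0,"wx": 0,"wy": 0,"wz": 0}
  grip: 0

```text
time: 21.3
tcp_pos: [554.4, -199.2, 126.1]
tcp_rot: [0.594, 0.805, 0.001, 0.006]
ft_force: [0.5, -0.5, -0.2]
finger_gap: 0.501
grasp_force: 0.0
```

```bash
python3 - <<'E'
from h import *
print(psi(), delta(590.5,-45,110),manip.state()['finger_gap'])
im,c=snap('wrist','w7')
hsv=cv2.cvtColor(im,cv2.COLOR_RGB2HSV); m=cv2.inRange(hsv,(100,80,30),(130,255,255)); m=cv2.morphologyEx(m,cv2.MORPH_CLOSE,np.ones((9,9)))
cn=max(cv2.findContours(m,0,1)[0],key=cv2.contourArea)
W=np.array([ray(c,*x[0],18)[:2] for x in cn],np.float32); print(cv2.minAreaRect(W))
E
```

```text
(array([ 554.4, -199.2,  126.1]), np.float64(17.14)) [136.9  79.9  15.5] 0.5005658339983098
((553.4268188476562, -197.3486328125), (22.420753479003906, 95.65225219726562), 17.701648712158203)
```

The rasp sits in the box at (553,-197), aligned. Back to the parked valve tool.

apply_moves:
  commands:
    - {"tx": 0.034,"ty": 0.02,"tz": 0,"wx": 0,"wy": 0,"wz": 0}
    - {"tx": 0.034,"ty": 0.02,"tz": 0,"wx": 0,"wy": 0,"wz": 0}
    - {"tx": 0.034,"ty": 0.02,"tz": 0,"wx": 0,"wy": 0,"wz": 0}
    - {"tx": 0.034,"ty": 0.019,"tz": 0,"wx": 0,"wy": 0,"wz": 0}
    - {"tx": 0,"ty": 0,"tz": 0.04,"wx": 0,"wy": 0,"wz": 0}
    - {"tx": 0,"ty": 0,"tz": 0.04,"wx": 0,"wy": 0,"wz": 0}
    - {"tx": 0,"ty": 0,"tz": 0.025,"wx": 0,"wy": 0,"wz": 0}
    - {"tx": 0,"ty": 0,"tz": 0.012,"wx": 0,"wy": 0,"wz": 0}
    - {"tx": 0,"ty": 0,"tz": 0.003,"wx": 0,"wy": 0,"wz": 0}
    - {"tx": 0,"ty": 0,"tz": 0,"wx": 0,"wy": 0,"wz": 0}

```text
time: 22.35
tcp_pos: [586.4, -44.3, 0.4]
tcp_rot: [0.594, 0.805, -0.001, -0.001]
ft_force: [-8.8, 2.1, 13.2]
finger_gap: 0.499
grasp_force: 6.2
```

apply_moves:
  commands:
    - {"tx": 0,"ty": 0,"tz": 0,"wx": 0,"wy": 0,"wz": 0}
    - {"tx": 0,"ty": 0,"tz": 0,"wx": 0,"wy": 0,"wz": 0}
    - {"tx": 0,"ty": 0,"tz": 0,"wx": 0,"wy": 0,"wz": 0}
    - {"tx": 0,"ty": 0,"tz": 0,"wx": 0,"wy": 0,"wz": 0}
    - {"tx": 0,"ty": 0,"tz": 0,"wx": 0,"wy": 0,"wz": 0}
    - {"tx": 0,"ty": 0,"tz": 0,"wx": 0,"wy": 0,"wz": 0}
    - {"tx": 0,"ty": 0,"tz": 0,"wx": 0,"wy": 0,"wz": 0}
  grip: -1

```text
time: 23.05
tcp_pos: [587.7, -44.9, 0.5]
tcp_rot: [0.594, 0.805, 0.0, 0.001]
ft_force: [-1.6, -0.3, 7.1]
finger_gap: 0.158
grasp_force: 30.7
```

```bash
python3 - <<'E'
from h import *
print(psi(), delta(597.5,96,80))
E
```

```text
(array([ 5.877e+02, -4.490e+01,  5.000e-01]), np.float64(17.13)) [131.7  51.  -79.6]
```

apply_moves:
  commands:
    - {"tx": 0,"ty": 0,"tz": -0.02,"wx": 0,"wy": 0,"wz": 0}
    - {"tx": 0,"ty": 0,"tz": -0.04,"wx": 0,"wy": 0,"wz": 0}
    - {"tx": 0,"ty": 0,"tz": -0.02,"wx": 0,"wy": 0,"wz": 0}
    - {"tx": 0.033,"ty": 0.013,"tz": 0,"wx": 0,"wy": 0,"wz": 0}
    - {"tx": 0.033,"ty": 0.013,"tz": 0,"wx": 0,"wy": 0,"wz": 0}
    - {"tx": 0.033,"ty": 0.013,"tz": 0,"wx": 0,"wy": 0,"wz": 0}
    - {"tx": 0.033,"ty": 0.012,"tz": 0,"wx": 0,"wy": 0,"wz": 0}
    - {"tx": 0,"ty": 0,"tz": 0,"wx": 0,"wy": 0,"wz": 0.12}
    - {"tx": 0,"ty": 0,"tz": 0,"wx": 0,"wy": 0,"wz": 0.12}
    - {"tx": 0,"ty": 0,"tz": 0,"wx": 0,"wy": 0,"wz": 0.12}

```text
time: 24.05
tcp_pos: [597.0, 96.8, 79.5]
tcp_rot: [0.73, 0.684, -0.0, -0.0]
ft_force: [0.1, -0.5, -1.7]
finger_gap: 0.156
grasp_force: 30.0
```

apply_moves:
  commands:
    - {"tx": 0,"ty": 0,"tz": 0,"wx": 0,"wy": 0,"wz": 0.12}
    - {"tx": 0,"ty": 0,"tz": 0,"wx": 0,"wy": 0,"wz": 0.114}
    - {"tx": 0,"ty": 0,"tz": 0,"wx": 0,"wy": 0,"wz": 0}
    - {"tx": 0,"ty": 0,"tz": 0,"wx": 0,"wy": 0,"wz": 0}
    - {"tx": 0,"ty": 0,"tz": 0,"wx": 0,"wy": 0,"wz": 0}

```text
time: 24.55
tcp_pos: [597.1, 96.5, 79.7]
tcp_rot: [0.803, 0.596, -0.0, -0.0]
ft_force: [-0.0, 0.1, -0.5]
finger_gap: 0.152
grasp_force: 30.0
```

```bash
python3 - <<'E'
from h import *
print(psi(), delta(597.5,96,7))
im,c=snap('wrist','w8')
cv2.imwrite('pics/w8b.png',im[:,:,::-1])
E
```

```text
(array([597.1,  96.5,  79.7]), np.float64(-16.78)) [-0.3  0.5 72.7]
```

View pics/w8b.png

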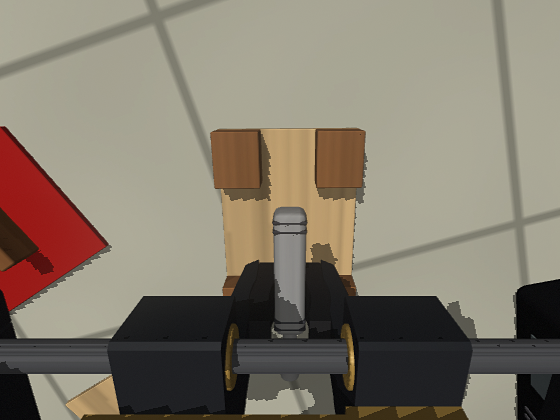

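The valve tool is held straight (grip at column 289), centred over the channel (columns 261 to 316), and the rest is empty. Lowering.

apply_moves:
  commands:
    - {"tx": 0,"ty": 0,"tz": 0.025,"wx": 0,"wy": 0,"wz": 0}
    - {"tx": 0,"ty": 0,"tz": 0.02,"wx": 0,"wy": 0,"wz": 0}
    - {"tx": 0,"ty": 0,"tz": 0.015,"wx": 0,"wy": 0,"wz": 0}
    - {"tx": 0,"ty": 0,"tz": 0.006,"wx": 0,"wy": 0,"wz": 0}
    - {"tx": 0,"ty": 0,"tz": 0.004,"wx": 0,"wy": 0,"wz": 0}
    - {"tx": 0,"ty": 0,"tz": 0,"wx": 0,"wy": 0,"wz": 0}
    - {"tx": 0,"ty": 0,"tz": 0,"wx": 0,"wy": 0,"wz": 0}

```text
time: 25.3
tcp_pos: [597.6, 96.6, 10.4]
tcp_rot: [0.803, 0.596, 0.0, 0.0]
ft_force: [-0.3, -0.5, -1.3]
finger_gap: 0.159
grasp_force: 30.0
```

apply_moves:
  commands:
    - {"tx": 0,"ty": 0,"tz": 0.001,"wx": 0,"wy": 0,"wz": 0}
    - {"tx": 0,"ty": 0,"tz": 0,"wx": 0,"wy": 0,"wz": 0}
    - {"tx": 0,"ty": 0,"tz": 0,"wx": 0,"wy": 0,"wz": 0}

```text
time: 25.6
tcp_pos: [597.2, 96.5, 9.0]
tcp_rot: [0.803, 0.596, 0.0, 0.0]
ft_force: [-0.1, 0.1, -0.2]
finger_gap: 0.155
grasp_force: 30.0
```

apply_moves:
  commands:
    - {"tx": 0,"ty": 0,"tz": 0.001,"wx": 0,"wy": 0,"wz": 0}
    - {"tx": 0,"ty": 0,"tz": 0,"wx": 0,"wy": 0,"wz": 0}
    - {"tx": 0,"ty": 0,"tz": 0.001,"wx": 0,"wy": 0,"wz": 0}
    - {"tx": 0,"ty": 0,"tz": 0,"wx": 0,"wy": 0,"wz": 0}
    - {"tx": 0,"ty": 0,"tz": 0,"wx": 0,"wy": 0,"wz": 0}

```text
time: 26.1
tcp_pos: [597.1, 96.5, 6.7]
tcp_rot: [0.803, 0.596, -0.0, -0.0]
ft_force: [0.2, -0.4, -1.0]
finger_gap: 0.154
grasp_force: 30.0
```

apply_moves:
  commands:
    - {"tx": 0,"ty": 0,"tz": 0.0005,"wx": 0,"wy": 0,"wz": 0}
    - {"tx": 0,"ty": 0,"tz": 0,"wx": 0,"wy": 0,"wz": 0}

```text
time: 26.3
tcp_pos: [597.2, 96.5, 6.5]
tcp_rot: [0.803, 0.596, 0.0, 0.0]
ft_force: [-1.1, 0.5, 2.3]
finger_gap: 0.156
grasp_force: 31.4
```

apply_moves:
  commands:
    - {"tx": 0,"ty": 0,"tz": 0,"wx": 0,"wy": 0,"wz": 0}
    - {"tx": 0,"ty": 0,"tz": 0,"wx": 0,"wy": 0,"wz": 0}
    - {"tx": 0,"ty": 0,"tz": 0,"wx": 0,"wy": 0,"wz": 0}
    - {"tx": 0,"ty": 0,"tz": 0,"wx": 0,"wy": 0,"wz": 0}
    - {"tx": 0,"ty": 0,"tz": -0.02,"wx": 0,"wy": 0,"wz": 0}
    - {"tx": 0,"ty": 0,"tz": -0.04,"wx": 0,"wy": 0,"wz": 0}
    - {"tx": -0.015,"ty": 0,"tz": -0.05,"wx": 0,"wy": 0,"wz": 0}
    - {"tx": -0.015,"ty": 0,"tz": -0.03,"wx": 0,"wy": 0,"wz": 0}
    - {"tx": 0,"ty": 0,"tz": 0,"wx": 0,"wy": 0,"wz": 0}
    - {"tx": 0,"ty": 0,"tz": 0,"wx": 0,"wy": 0,"wz": 0}
  grip: 0

```text
time: 27.3
tcp_pos: [588.2, 68.5, 143.7]
tcp_rot: [0.803, 0.595, -0.0, -0.0]
ft_force: [-0.2, -0.0, 0.6]
finger_gap: 0.502
grasp_force: 0.0
```

```bash
python3 - <<'E'
from h import *
im,c=snap('wrist','w9'); s,cs=snap('scene','s2')
print(psi())
b=cv2.resize(s[160:310,70:460],(800,308)); a=cv2.resize(im[:290],(560,290))
o=np.zeros((600,800,3),np.uint8); o[:290,:560]=a; o[290:598]=b
cv2.imwrite('pics/f.png',o[:,:,::-1])
E
```

```text
(array([587.8,  68.9, 142.3]), np.float64(-16.89))
```

View pics/f.png

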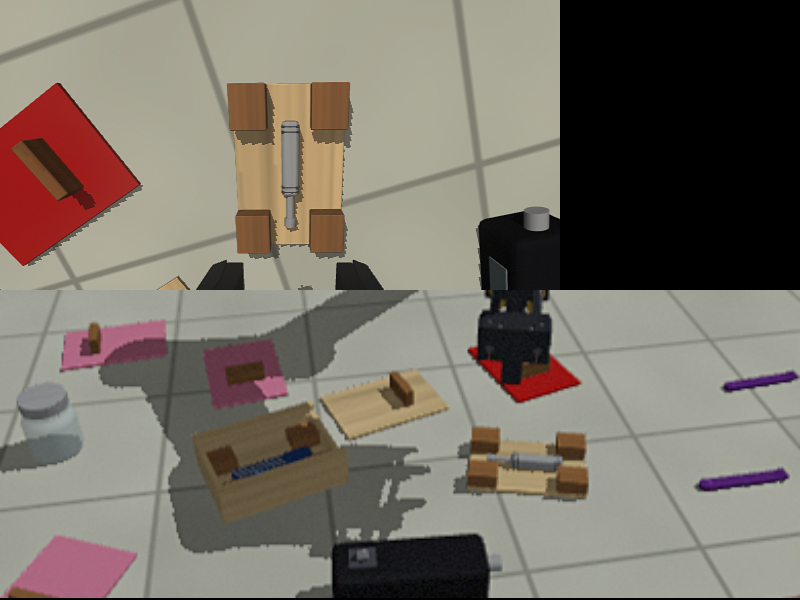

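The valve tool lies centred in the rest (wrist view, 290,170). The rasp is in the box (270,463) and the lid is flat on the tiles, rib up (385,400). The bystanders appear where they were and the gripper is clear, so I hand in.

```bash
python3 -c "
from cell import manip
print(manip.close_job())"
```

```text
the job is handed in; nothing more can be done
None
```

The job is handed in after about 27 s on the robot clock: the rasp is in the box, the valve core tool is in the rest, and the lid lies flat on the tiles, rib up; the last pictures show all three in place and the bystanders unmoved, but the hand-in returned no verdict.

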